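Clear the mallet and turn the plaster head to the needle

ROBOT

A 7-joint arm with a two-finger parallel gripper is mounted at the origin on the work surface. World frame = base frame: x ahead of the robot, y to its left, z up, the work surface at z = 0. Lengths are in m, angles in rad, forces in N, time in s.
With the tool pointing down it reaches from about 0.425 to 0.875 m from the base axis. Payload 4.7 kg.
Tool frame: the origin (TCP) lies between the finger pads; the fingertips stand 11 mm ahead of it and the grasp point (between the pads) lies 8 mm behind it; z points along the fingers, y is the line along which they close (so a half turn about z gives the same grasp; the last joint's range is limited). The gripper opens to 87 mm and grips with 3 to 60 N. Pads are 19 mm wide; open, the fingers measure 117 mm over their backs; the gripper's body (75 mm by 190 mm) begins 51 mm behind the grasp point.
Start: joints at [1.229, 0.321, -0.07, 1.45, 0.023, 1.371, -0.057], TCP at [0.226, -0.609, 0.234] pointing down, gripper open.
Joint ranges: [-2.86, 2.86], [-0.3, 2.09], [-1.38, 1.24], [0.06, 2.45], [-1.56, 4.7], [0.09, 2.05], [-2.69, 2.69]. Speed limits (rad/s): [2.57, 2.57, 3.14, 3.14, 3.14, 3.14, 3.14].

INTERFACE

Orientations are given as a rotation vector (axis times angle).
In Python, from bench import ctrl gives the robot as it stands. The module is installed in compiled form; this text tells all that it offers.
- The arm moves only by the shell command python3 -m inch 'ROWS' [FORCE]. ROWS is JSON, a list of rows, each an object with "slide": the shift along the tool's x, y, z scaled (see below), a list of three; "angular": the turn, a rotation vector about the tool's x, y, z scaled (see below), a list of three; "claw": the opening, from -1 (shut) to 1 (fully open). In form: [{"slide": [tx, ty, tz], "angular": [rx, ry, rz], "claw": claw}, ...]. A call has 1 to 10 rows; each row is the pose to reach, as a shift and turn from the pose commanded when the call began, along the tool's axes at that moment; what a row does not reach only later rows make up. The controller multiplies each number of a shift by 0.25 m and each number of a turn by 30 degrees. A row lasts 1/10 s, in which the tool goes at most 50 mm and 8.59 degrees, less where a joint would pass 70% of its speed; a pose out of reach is approached as far as the arm can. A call with a number of a shift or a turn outside -1 to 1 is refused whole. A call with a gripper value outside its range is refused whole. The fingers move at their own pace and stop on an object; FORCE is the grip in N (left out, the last holds). Time passes only in rows, so rows that repeat a pose let the fingers close. It gives the time, the measured TCP pose, the force, the opening and the grip force at its end, in the units of the state.
- ctrl.get_state(): the state, without advancing time (a new reading comes with each control period).
- ctrl.get_image(name): name is "scene" or "top" or "wrist"; returns a dict with "color" (384x512x3 uint8, red, green, blue), "depth" (384x512 float32, m along the optical axis (not along the pixel's ray), 0 where there is no reading), "camera_matrix" (3x3 intrinsics, pixels), "extrinsics" (4x4, takes a point from camera to world coordinates); the wrist camera has in their place "tool_from_camera" (4x4, takes a point from camera to tool coordinates, whose origin is the TCP and whose axes are the flange's). Camera axes: x right, y up, looking along -z (the intrinsics and any distortion apply to the point x, -y, -z); pixel columns grow to the right and rows downward; lengths in m; the calibration is good to about 2 mm. A picture is of the moment at which its call begins: read the wrist's pose just before it.
- ctrl.close_job(): hands the job in; it is judged then, once.
Trained networks look in the newest picture that a camera, given by its name, has taken for a name from the list of things; names that differ only in an ending like _2 or _b are one class to them, and where a whole thing is asked for, a point or a joint stands for the part that bears it (a point fixed in the world has none). Each returns a list of dicts, best first, with "confidence" (0 to 1); they miss things now and then, are a little off and sometimes report something else, mostly with a low value. They report only what shows in the picture. A call takes as long as a camera call. They do not tell look-alikes from the thing itself.
- ctrl.find_in(query, camera): "bbox" ([centre column, centre row, width, height] in pixels, round what is visible of it).
- ctrl.outline_of(query, camera): "mask" (384x512 bool, what is visible of it) and "bbox" ([centre column, centre row, width, height] in pixels, round what is visible of it).
The state is a dict: "time": time; "joint_positions": joint angles; "qd": joint speeds; "joint_torque": joint torques, N m; "position": TCP position; "tool_rot": TCP orientation; "ft_force": force on the tool from outside, world axes, zero at the start; "torque": the same for the moment, N m; "grip_width": opening from 0.0 (shut) to 1.0 (fully open); "grip_force": force on a finger pad.
Only numpy, scipy, OpenCV 4.12 (cv2) and the standard library are available. Lean on these libraries where they do the work, as an engineer would, in place of code of your own. Each camera call takes 0.05 s, during which the arm holds its last target. There are 200 camera calls.

TASK

The wooden carving mallet stands in the way of the turning stand's lever. Without letting the lever touch it, lift the mallet clear and set it down gently, upright, on the floor of the shallow wooden tray; then push the lever round anticlockwise (seen from above) until the plaster head's nose points straight at the steel needle. Do not touch the plaster head or the needle stand, and leave the other things on the table where they are.

Things in the scene. Friction and masses are not known exactly. Their poses are not given: they have to be found in the camera images.
- stand: fixed round steel foot of the turning stand, 144 mm across, 24 mm high. Origin: on its vertical turning axis, at table height. Its heading (z turn) varies. The steel disc above it (180 mm across, z 28 to 43 mm) turns on this axis and carries the lever and the head
- rotor (a joint): turn of the disc about the vertical axis (rad), growing anticlockwise seen from above; 0 to 3.1 possible, starts at 0 to 0.35. It has friction and stays where it is left. In the stand's frame the lever points to 1.833 rad (105 deg) + this value and the nose to 3.840 rad (220 deg) + this value
- lever (a point): point on top of the turning lever: a straight wooden bar, upright on edge, that sticks out radially from the disc, 20 mm thick, from z 28 to 68 mm, reaching from 75 to 200 mm from the axis. This point is on its centreline, 160 mm from the axis, 68 mm above the table
- bust: white plaster study head with shoulders on a dark wood block, fixed on the disc. Shoulders 130 mm wide, up to z 93 mm; head about 86 mm across, top at z 208 mm. Origin: on the turning axis at table height; turns with the disc; its x axis points out through the nose
- nose (a point): tip of the head's nose, 66 mm from the turning axis, 158 mm above the table. The nose lies 2.007 rad (115 deg) anticlockwise of the lever
- needle: fixed steel needle stand at the far side of the turning stand: a square foot of 70 mm centred 150 mm from the turning axis, an upright rod of 12 mm to z 182 mm and a level needle of 9 mm at z 158 mm that points at the turning axis. Origin: on the turning axis at table height; its x axis points from the turning axis to the rod
- needle_tip (a point): tip of the level needle, 95 mm from the turning axis, 158 mm above the table
- mallet: loose round wooden carving mallet standing on its head with the handle up, 210 mm tall, about 0.5 kg. Head 80 mm across, z 0 to 98 mm; handle 25 to 29 mm across, z 104 to 210 mm. Origin: centre of its underside; z along the handle
- tray: fixed shallow square tray of dark wood, 170 x 170 mm, walls 5 mm thick and 24 mm high, floor 5 mm thick (160 x 160 mm inside). It stands left or right of the robot. Origin: centre of its underside
- bucket: fixed black bucket, 150 mm across, 140 mm high, on the other side from the tray. Origin: centre of its underside
- jar: bystander: amber jar, 64 mm across, 85 mm tall, right of the needle. Origin: underside
- bowl: bystander: rubber mixing bowl, 100 mm across, 55 mm high, left of the needle. Origin: underside
- spatula: bystander: spatula 180 mm long lying near the robot, left. Origin: underside
- brush: bystander: brush 160 mm long lying near the robot, right. Origin: underside
- can: bystander: can, 80 mm across, 120 mm tall, to the right. Origin: underside
- offcut: bystander: wood offcut 110 x 70 x 45 mm, to the left. Origin: underside
Not all that is in view belongs to the job. What is shaped like the mallet but red or yellow is not meant. What is shaped like the needle but purple is not meant.

How it is judged:
On the way:
1. the mallet stands upright on the tray's floor, let go (x of mallet in the frame of tray between -0.06 and 0.06 m and y of mallet in the frame of tray between -0.06 and 0.06 m and z of mallet in the frame of tray below 0.012 m and angle between mallet's own z axis and vertical below 0.12 rad and linear speed of mallet below 0.03 m/s and contact force between the fingers and mallet below 0.3 N), for 0.3 s.
At the end, for the whole second after the job is handed in: The mallet stands upright (within 0.12 rad) on the tray's floor, let go and at rest; the nose tip is within 8 mm to either side of the needle's line (about 7 degrees of turn), on the needle's side, and the stand is at rest (all of step 1 and y of nose in the frame of needle between -0.008 and 0.008 m and x of nose in the frame of needle above 0.03 m and velocity of joint rotor between -0.03 and 0.03 rad/s); the robot touches nothing.
It fails at once if the lever or disc touches the mallet (contact force between rotor and mallet above 1 N).
It fails at once if the robot touches the plaster head (contact force between any of the fingers, the arm and bust above 1 N).
It fails at once if the robot or the mallet bumps the needle stand (contact force between any of the fingers, the arm, mallet and needle above 2 N).
It fails at once if the mallet is dropped or slammed into the tray (over 80 N) (contact force between mallet and tray above 80 N).
It fails at once if a bystander is moved by more than 30 mm (distance of any of jar, bowl, spatula, brush, can, offcut from where it was at the start of the episode above 0.03 m).
It also fails if it takes over 72 s, if anything falls off the work surface, if the arm or the gripper's body presses on something with over 40 N, if the wrist force passes 120 N, or if a joint passes its speed limit or range.

## Working session

There is one attempt and no reset: what is moved stays moved. The work goes in short steps, Python scripts to look and compute and a shell command to move; the robot and the scene stay as the last step left them, time stands still between calls to the robot, and variables do not carry over. Pictures are saved under pics/ and viewed, at most 10 in all, crops included, and the job is handed in when it is done.

```bash
mkdir -p pics; cat > h.py <<'E'
import numpy as np, cv2
from bench import ctrl
from scipy.spatial.transform import Rotation as R
def cam(name):
    s=ctrl.get_state(); im=ctrl.get_image(name)
    if 'extrinsics' in im: E=np.array(im['extrinsics'])
    else:
        T=np.eye(4);T[:3,:3]=R.from_rotvec(s['tool_rot']).as_matrix();T[:3,3]=s['position'];E=T@np.array(im['tool_from_camera'])
    im['E']=E; return im
def cloud(im):
    K=np.array(im['camera_matrix']);d=im['depth'];v,u=np.mgrid[:d.shape[0],:d.shape[1]]
    P=np.stack([(u-K[0,2])/K[0,0]*d,-(v-K[1,2])/K[1,1]*d,-d],-1)
    W=P@im['E'][:3,:3].T+im['E'][:3,3]; W[d<=0]=np.nan; return W
def save(im,f): cv2.imwrite('pics/'+f,im['color'][:,:,::-1])
E
python3 - <<'E'
from h import *
np.set_printoptions(precision=3,suppress=True)
s=ctrl.get_state();print({k:s[k] for k in('time','position','tool_rot','grip_width')})
C=[]
for n in('scene','top'):
    im=cam(n);W=cloud(im);C.append(im['color'][:,:,::-1]);print(n,im['E'][:3,3])
    np.savez(n+'.npz',W=W,c=im['color'])
    for q in('mallet','tray','bucket','stand','lever','bust','nose','needle','needle_tip','jar','bowl','can','offcut','spatula','brush'):
        for r in ctrl.outline_of(q,n)[:4]:
            m=r['mask']; p=W[m];p=p[~np.isnan(p[:,0])]
            if len(p): print(q,round(r['confidence'],2),np.round(r['bbox']),np.median(p,0),np.percentile(p,3,0),np.percentile(p,97,0))
for n,i in zip(('a','b'),C): cv2.imwrite(f'pics/{n}.png',cv2.resize(i,(800,600)))
E
```

```text
{'time': 0.0, 'position': array([ 0.226, -0.609,  0.232]), 'tool_rot': array([-3.09 , -0.556,  0.001]), 'grip_width': 0.9999959995772661}
scene [ 1.081 -0.338  1.091]
mallet 0.94 [207. 260.  27.  43.] [ 0.627 -0.243  0.097] [ 0.595 -0.274  0.023] [ 0.651 -0.208  0.207]
mallet 0.92 [164. 183.  28.  44.] [ 0.291 -0.244  0.096] [ 0.249 -0.277  0.008] [ 0.316 -0.211  0.206]
mallet 0.78 [252. 187.  24.  46.] [0.468 0.01  0.095] [ 0.441 -0.018  0.023] [0.492 0.044 0.207]
tray 0.67 [319. 164.  60.  44.] [0.424 0.332 0.008] [0.339 0.244 0.002] [0.511 0.415 0.026]
bucket 0.74 [152. 228.  54.  57.] [ 0.404 -0.331  0.08 ] [ 0.355 -0.393  0.02 ] [ 0.494 -0.266  0.142]
stand 0.71 [160. 294.  34.  41.] [ 0.649 -0.398  0.119] [ 0.601 -0.432  0.019] [ 0.668 -0.364  0.124]
stand 0.69 [274. 221.  56.  73.] [ 0.634 -0.016  0.061] [ 0.539 -0.075  0.04 ] [0.693 0.136 0.206]
lever 0.67 [276. 222.  55.  73.] [ 0.633 -0.016  0.06 ] [ 0.533 -0.076  0.034] [0.695 0.143 0.205]
bust 0.72 [272. 222.  38.  49.] [ 0.634 -0.015  0.171] [ 0.585 -0.046  0.058] [0.672 0.034 0.207]
nose 0.75 [273. 224.  38.  47.] [ 0.6
[... 3259 characters left out ...]
09  0.173]
jar 0.84 [311. 139.  20.  22.] [ 0.711 -0.168  0.082] [ 0.69  -0.196  0.012] [ 0.742 -0.144  0.088]
can 0.62 [381. 165.  32.  33.] [ 0.618 -0.386  0.116] [ 0.588 -0.428  0.016] [ 0.657 -0.362  0.122]
can 0.26 [249. 175.  79.  60.] [0.588 0.012 0.051] [ 0.529 -0.077  0.002] [0.691 0.141 0.203]
offcut 0.83 [143. 171.  37.  32.] [0.612 0.4   0.044] [0.564 0.352 0.007] [0.664 0.45  0.048]
spatula 0.71 [222. 251.  23.  51.] [0.307 0.122 0.003] [ 0.257  0.097 -0.002] [0.419 0.156 0.02 ]
brush 0.95 [295. 252.  13.  50.] [ 0.328 -0.116  0.017] [ 0.268 -0.138 -0.003] [ 0.419 -0.096  0.022]
brush 0.43 [273. 128.  23.  36.] [ 0.752 -0.043  0.013] [ 0.718 -0.08  -0.   ] [ 0.795 -0.009  0.173]
```

View pics/a.png

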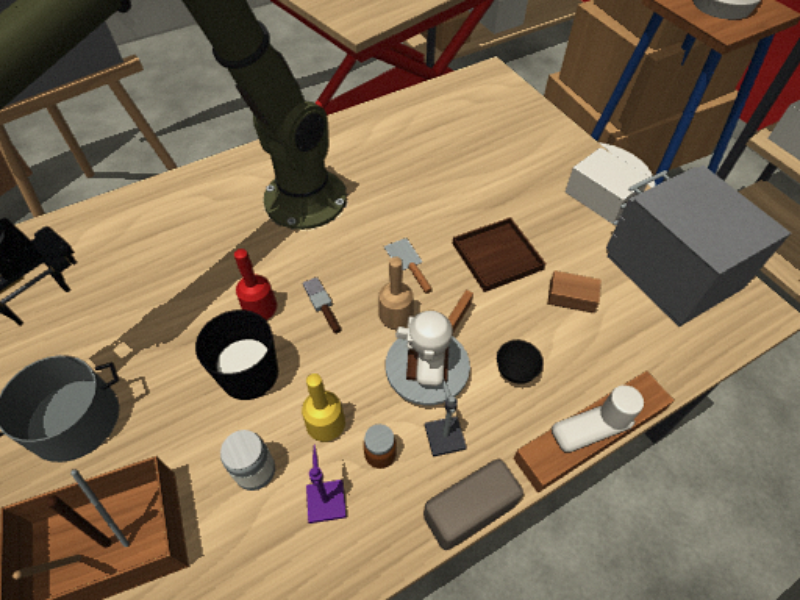

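View pics/b.png

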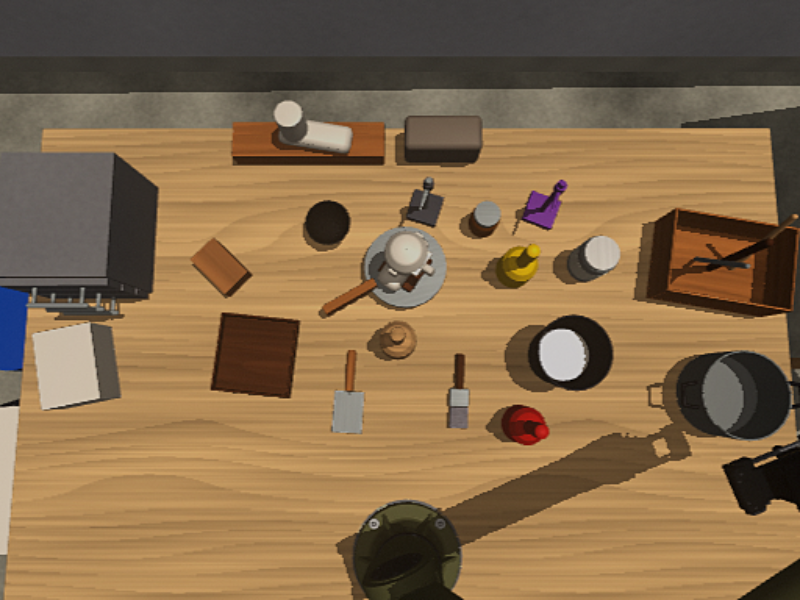

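```bash
python3 - <<'E'
from h import *
np.set_printoptions(precision=4,suppress=True)
from scipy.optimize import least_squares
def circ(p): 
    return least_squares(lambda c:np.hypot(p[:,0]-c[0],p[:,1]-c[1])-c[2],[*p[:,:2].mean(0),.04],loss='soft_l1',f_scale=.002).x
for n in('scene','top'):
    d=np.load(n+'.npz');W=d['W'].reshape(-1,3);W=W[~np.isnan(W[:,0])]
    box=lambda a,b,c,e,f,g:W[(W[:,0]>a)&(W[:,0]<b)&(W[:,1]>c)&(W[:,1]<e)&(W[:,2]>f)&(W[:,2]<g)]
    p=box(.4,.53,-.06,.09,.198,.22);print(n,'handle top',len(p),p.mean(0))
    p=box(.4,.53,-.06,.09,.112,.195);print('handle side',len(p),p.mean(0), circ(p))
    p=box(.4,.51,-.06,.07,.085,.11);print('head top',len(p),(p.max(0)+p.min(0))/2,p.max(0)-p.min(0))
    p=box(.4,.75,-.15,.2,.035,.048);print('disc',len(p),p.min(0),p.max(0))
    p=box(.45,.8,.09,.3,.055,.078);print('lever',len(p),p.mean(0),p.min(0),p.max(0))
    v=p[:,:2]-p[:,:2].mean(0);print(np.linalg.svd(v,full_matrices=False)[2][0])
    p=box(.65,.85,-.12,.05,.05,.2);print('rod/needle',len(p),p.mean(0)); q=p[p[:,2]<.145];print('rod',len(q),q.mean(0)); q=p[(p[:,2]>.15)&(p[:,2]<.168)];print(q.min(0),q.max(0))
    p=box(.7,.85,-.12,.05,.005,.04);print('foot',(p.min(0)+p.max(0))/2)
    p=box(.32,.53,.22,.44,.015,.03);print('tray wall',(p.min(0)+p.max(0))/2,p.max(0)-p.min(0))
    c=p[:,:2].astype(np.float32);print(cv2.minAreaRect(c))
E
```

```text
scene handle top 55 [0.457  0.0178 0.206 ]
handle side 123 [0.463  0.0147 0.1573] [0.4537 0.0192 0.0133]
head top 258 [0.4547 0.0184 0.0979] [0.0762 0.0727 0.0242]
disc 1197 [ 0.4469 -0.1484  0.0351] [0.7473 0.1997 0.048 ]
lever 217 [0.5961 0.1454 0.0648] [0.5141 0.0916 0.0551] [0.7597 0.2211 0.0744]
[0.979 0.204]
rod/needle 465 [ 0.6909 -0.0205  0.1276]
rod 241 [ 0.6828 -0.0194  0.0869]
[ 0.6503 -0.0531  0.1511] [0.7739 0.0279 0.1676]
foot [ 0.7741 -0.037   0.0224]
tray wall [0.4254 0.3292 0.0223] [0.1839 0.1851 0.0146]
((0.4243469536304474, 0.33097100257873535), (0.17284651100635529, 0.17595979571342468), 84.19822692871094)
top handle top 68 [0.4525 0.0176 0.2045]
handle side 13 [0.4436 0.0159 0.1711] [0.4535 0.0173 0.014 ]
head top 328 [0.4532 0.017  0.0962] [0.0743 0.0742 0.0223]
disc 1166 [ 0.4145 -0.1489  0.0351] [0.7499 0.1986 0.048 ]
lever 210 [0.5579 0.1362 0.0651] [0.5091 0.0916 0.055 ] [0.7551 0.2157 0.0726]
[-0.9883 -0.1528]
rod/needle 123 [ 0.7295 -0.0376  0.1535]
rod 21 [ 0.7253 -0.0452  0.084 ]
[ 0.6516 -0.0543  0.15  ] [ 0.7743 -0.0285  0.1679]
foot [ 0.7727 -0.045   0.0213]
tray wall [0.4233 0.3283 0.0216] [0.1834 0.1851 0.0131]
((0.42390045523643494, 0.3288499116897583), (0.1714794933795929, 0.17026621103286743), 84.011962890625)
```

The scene view (800x600) has three mallet shapes: red at (257,285), yellow at (322,408) and plain wood at (396,293). Only the plain wood one fits, since it isn't red or yellow and it stands beside the lever. There are two needle stands: grey at (445,430) on the turning stand's far side, which is the one meant, and a purple one at (325,500).

Next I'll confirm the mallet in a crop and fit the stand geometry.

```bash
cat > fit.py <<'E'
from h import *
from scipy.optimize import least_squares
np.set_printoptions(precision=4,suppress=True)
def fit(Ws):
    W=np.vstack([w.reshape(-1,3) for w in Ws]);W=W[~np.isnan(W[:,0])]
    c0=np.array([.605,-.01]); 
    for _ in range(4):
        r=np.hypot(*(W[:,:2]-c0).T)
        p=W[(r<.1)&(r>.05)&(W[:,2]>.037)&(W[:,2]<.047)]
        # rim: outermost disc points by angular bin
        a=np.arctan2(*(p[:,:2]-c0).T[::-1]);b=np.digitize(a,np.linspace(-np.pi,np.pi,49))
        rim=np.array([p[b==k][np.argsort(np.hypot(*(p[b==k][:,:2]-c0).T))[-2:]].mean(0) for k in set(b) if (b==k).sum()>5])
        s=least_squares(lambda c:np.hypot(rim[:,0]-c[0],rim[:,1]-c[1])-.0885,c0,loss='soft_l1',f_scale=.002);c0=s.x
    r=np.hypot(*(W[:,:2]-c0).T)
    p=W[(r<.205)&(r>.1)&(W[:,2]>.060)&(W[:,2]<.072)]
    p=p[(p[:,0]-c0[0]<.03)&(np.hypot(p[:,0]-.454,p[:,1]-.018)>.05)]
    lev=p[:,:2].mean(0)-c0
    q=W[(np.hypot(W[:,0]-.755,W[:,1]+.045)<.06)&(W[:,2]>.155)&(W[:,2]<.19)]
    rod=q[:,:2].mean(0)-c0
    g=W[(np.hypot(W[:,0]-.755,W[:,1]+.045)<.06)&(W[:,2]>.17)&(W[:,2]<.19)]
    return c0,np.degrees(np.arctan2(lev[1],lev[0]))%360,len(p),np.degrees(np.arctan2(rod[1],rod[0])),g.mean(0),len(rim),abs(s.fun).mean()
E
python3 - <<'E'
from fit import *
d={n:np.load(n+'.npz') for n in('scene','top')}
for n in d: print(n,fit([d[n]['W']]))
a=fit([d[n]['W'] for n in d]);print(a)
print('target lever angle',(a[3]-115)%360)
c=d['scene']['c'][140:260,200:320,::-1];cv2.imwrite('pics/c.png',cv2.resize(c,(600,600)))
E
```

```text
scene (array([0.6165, 0.0027]), np.float64(119.48203667440958), 128, np.float64(-17.928755520890704), array([ 0.7595, -0.0433,  0.176 ]), 37, np.float64(0.0008755959728918752))
top (array([0.6143, 0.001 ]), np.float64(120.43484022763586), 184, np.float64(-17.72381383353392), array([ 0.7566, -0.0428,  0.1777]), 48, np.float64(0.0008485598560117007))
(array([0.6154, 0.0017]), np.float64(120.06414958043375), 314, np.float64(-17.71410824266701), array([ 0.7586, -0.0431,  0.1766]), 48, np.float64(0.0012873086464605821))
target lever angle 227.285891757333
```

View pics/c.png

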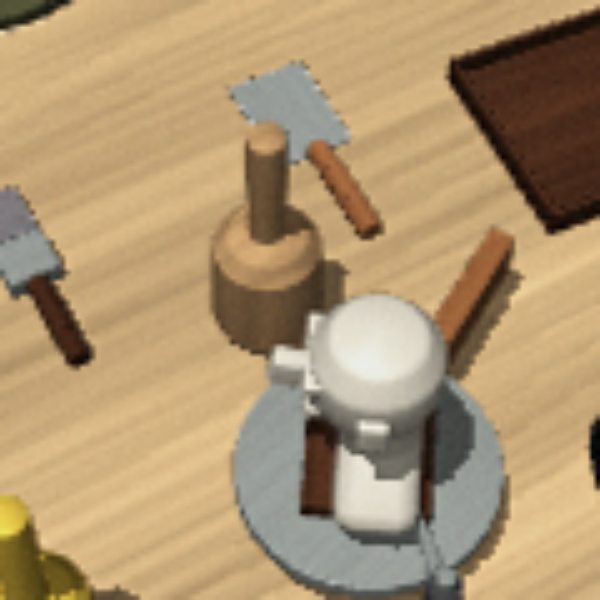

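```bash
python3 -m inch '[{"slide":[0,0,-0.2],"angular":[0,0,0],"claw":1},{"slide":[0,0,-0.4],"angular":[0,0,0],"claw":1},{"slide":[0,0,-0.4],"angular":[0,0,0],"claw":1}]' 20; python3 -c "
from h import *
print(ctrl.get_state())"
```

```text
time: 1.9
position: [0.2275, -0.6118, 0.3425]
tool_rot: [3.079, 0.554, 0.005]
ft_force: [0.2, -0.1, 1.0]
grip_width: 1.001
grip_force: 0.0
{'time': 1.9, 'joint_positions': array([ 1.22477927,  0.29293963, -0.06706103,  1.27269768,  0.0196227 ,
        1.56281405, -0.05431126]), 'qd': array([ 0.00132711,  0.02962051, -0.00022854,  0.10754586,  0.00255113,
       -0.06047097, -0.00158128]), 'joint_torque': array([ 2.12230203e-03, -4.48984373e+01, -2.42323894e-01, -3.04206562e+01,
       -5.88645553e-02,  5.88839650e-01,  1.14356916e-02]), 'position': array([ 0.22754654, -0.61181813,  0.34247679]), 'tool_rot': array([3.0787631 , 0.55357434, 0.00454163]), 'ft_force': array([ 0.15361782, -0.12681213,  0.99536697]), 'torque': array([-0.04794448,  0.00722216, -0.03266907]), 'grip_force': 0.0, 'grip_width': 1.0008214234255304}
```

The crop confirms it: the wooden mallet stands at crop pixel (265,240), apart from the lever bar at (475,290). I'm moving in now, with the stand axis at (0.615,0.002), the lever at 120° and its target at about 227°.

```bash
cat > go.py <<'E'
import sys
from h import *
def go(x,y,z,yaw):
    s=ctrl.get_state();M=R.from_rotvec(s['tool_rot'])
    T=R.from_euler('z',yaw,degrees=True)*R.from_euler('x',180,degrees=True)
    d=M.inv().apply(np.array([x,y,z])-s['position'])/.25;a=(M.inv()*T).as_rotvec(degrees=True)/30
    print('slide',np.round(d,3),'ang',np.round(a,3),'t',s['time'],'pos',np.round(s['position'],4),'F',np.round(s['ft_force'],1),'j7',round(s['joint_positions'][6],2))
if __name__=='__main__': go(*map(float,sys.argv[1:]))
E
python3 -m inch '[{"slide":[0.916,-0.465,0],"angular":[0,0,0.333],"claw":1},{"slide":[0.916,-0.465,0],"angular":[0,0,0.333],"claw":1},{"slide":[0.916,-0.465,0],"angular":[0,0,0.333],"claw":1},{"slide":[0.916,-0.465,0],"angular":[0,0,0.333],"claw":1},{"slide":[0.916,-0.465,0],"angular":[0,0,0.333],"claw":1},{"slide":[0.916,-0.465,0],"angular":[0,0,0.333],"claw":1},{"slide":[0.916,-0.465,0],"angular":[0,0,0.333],"claw":1},{"slide":[0.916,-0.465,0],"angular":[0,0,0.333],"claw":1}]'; python3 go.py .48 -.2 .34 0
```

```text
time: 2.7
position: [0.3993, -0.4219, 0.3336]
tool_rot: [3.128, 0.282, -0.002]
ft_force: [-0.1, -0.1, 0.5]
grip_width: 0.999
grip_force: 0.0
slide [ 0.476 -0.816 -0.027] ang [0.002 0.002 0.343] t 2.7 pos [ 0.3993 -0.4219  0.3336] F [-0.1 -0.1  0.5] j7 -0.65
```

```bash
python3 -m inch '[{"slide":[0.476,-0.816,-0.03],"angular":[0,0,0.343],"claw":1},{"slide":[0.476,-0.816,-0.03],"angular":[0,0,0.343],"claw":1},{"slide":[0.476,-0.816,-0.03],"angular":[0,0,0.343],"claw":1},{"slide":[0.476,-0.816,-0.03],"angular":[0,0,0.343],"claw":1},{"slide":[0.476,-0.816,-0.03],"angular":[0,0,0.343],"claw":1},{"slide":[0.476,-0.816,-0.03],"angular":[0,0,0.343],"claw":1},{"slide":[0.476,-0.816,-0.03],"angular":[0,0,0.343],"claw":1}]'; python3 go.py .454 .018 .32 0
```

```text
time: 3.4
position: [0.4803, -0.2001, 0.3412]
tool_rot: [3.14, 0.0, -0.0]
ft_force: [-0.3, -1.1, 0.2]
grip_width: 0.998
grip_force: 0.0
slide [-0.105 -0.873  0.084] ang [0.002 0.    0.   ] t 3.4 pos [ 0.4803 -0.2001  0.3412] F [-0.3 -1.1  0.2] j7 -1.24
```

```bash
python3 -m inch '[{"slide":[-0.105,-0.873,0.084],"angular":[0,0,0],"claw":1},{"slide":[-0.105,-0.873,0.084],"angular":[0,0,0],"claw":1},{"slide":[-0.105,-0.873,0.084],"angular":[0,0,0],"claw":1},{"slide":[-0.105,-0.873,0.084],"angular":[0,0,0],"claw":1},{"slide":[-0.105,-0.873,0.084],"angular":[0,0,0],"claw":1},{"slide":[-0.105,-0.873,0.084],"angular":[0,0,0],"claw":1},{"slide":[-0.105,-0.873,0.084],"angular":[0,0,0],"claw":1},{"slide":[-0.105,-0.873,0.084],"angular":[0,0,0],"claw":1}]'; python3 - <<'E'
from h import *
im=cam('wrist');W=cloud(im);save(im,'d.png')
for r in ctrl.outline_of('mallet','wrist')[:2]:
    p=W[r['mask']];print(r['confidence'],r['bbox'])
    for lo,hi in((.195,.22),(.12,.19),(.085,.105)):
        q=p[(p[:,2]>lo)&(p[:,2]<hi)]
        if len(q): print(lo,len(q),np.round(q.mean(0),4),np.round((q.max(0)+q.min(0))/2,4),np.round(q.max(0)-q.min(0),3),q[:,2].max())
E
python3 go.py .454 .018 .162 0
```

```text
time: 4.2
position: [0.4545, 0.0165, 0.32]
tool_rot: [3.141, -0.005, -0.0]
ft_force: [0.5, -0.4, 0.4]
grip_width: 0.998
grip_force: 0.0
0.97 [407.9, 255.3, 19.0, 28.1]
0.82 [255.5, 166.1, 63.8, 80.6]
0.195 784 [0.4561 0.0193 0.2044] [0.455  0.0194 0.2023] [0.026 0.026 0.014] 0.20954097327007082
0.12 326 [0.4655 0.019  0.1628] [0.4626 0.0191 0.1554] [0.012 0.028 0.069] 0.18989654160714386
0.085 2038 [0.4641 0.019  0.0956] [0.457  0.0193 0.095 ] [0.069 0.074 0.02 ] 0.10494367068210136
slide [-0.002 -0.002  0.632] ang [-0.     0.    -0.004] t 4.3 pos [0.4544 0.0174 0.32  ] F [-0.2  0.8  0.7] j7 -1.6
```

View pics/d.png

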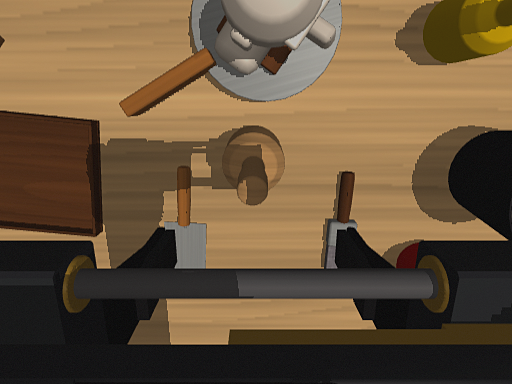

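The wrist view shows the handle at about (252,185) leading up between the fingers, at world (0.455,0.019), which agrees with the other two views. I'll descend and grip.

```bash
python3 -m inch '[{"slide":[0.002,-0.006,0.16],"angular":[0,0,0],"claw":1},{"slide":[0.002,-0.006,0.32],"angular":[0,0,0],"claw":1},{"slide":[0.002,-0.006,0.45],"angular":[0,0,0],"claw":1},{"slide":[0.002,-0.006,0.55],"angular":[0,0,0],"claw":1},{"slide":[0.002,-0.006,0.62],"angular":[0,0,0],"claw":1},{"slide":[0.002,-0.006,0.62],"angular":[0,0,0],"claw":1},{"slide":[0.002,-0.006,0.62],"angular":[0,0,0],"claw":1}]' 30; python3 -m inch '[{"slide":[0,0,0],"angular":[0,0,0],"claw":-1},{"slide":[0,0,0],"angular":[0,0,0],"claw":-1},{"slide":[0,0,0],"angular":[0,0,0],"claw":-1},{"slide":[0,0,0],"angular":[0,0,0],"claw":-1},{"slide":[0,0,0],"angular":[0,0,0],"claw":-1},{"slide":[0,0,0],"angular":[0,0,0],"claw":-1},{"slide":[0,0,0],"angular":[0,0,0],"claw":-1},{"slide":[0,0,0],"angular":[0,0,0],"claw":-1}]' 30
```

```text
time: 5.0
position: [0.455, 0.0206, 0.1654]
tool_rot: [-3.141, -0.001, 0.0]
ft_force: [-0.7, 0.2, 0.1]
grip_width: 1.002
grip_force: 0.0
time: 5.8
position: [0.4546, 0.0212, 0.165]
tool_rot: [3.141, 0.003, -0.0]
ft_force: [0.5, -0.3, 0.2]
grip_width: 0.354
grip_force: 0.3
```

```bash
python3 -m inch '[{"slide":[0,0,0],"angular":[0,0,0],"claw":-1},{"slide":[0,0,0],"angular":[0,0,0],"claw":-1},{"slide":[0,0,0],"angular":[0,0,0],"claw":-1},{"slide":[0,0,0],"angular":[0,0,0],"claw":-1}]' 30; python3 -m inch '[{"slide":[0,0,-0.05],"angular":[0,0,0],"claw":-1},{"slide":[0,0,-0.12],"angular":[0,0,0],"claw":-1},{"slide":[0,0,-0.24],"angular":[0,0,0],"claw":-1},{"slide":[0,0,-0.36],"angular":[0,0,0],"claw":-1},{"slide":[0,0,-0.44],"angular":[0,0,0],"claw":-1},{"slide":[0,0,-0.48],"angular":[0,0,0],"claw":-1},{"slide":[0,0,-0.48],"angular":[0,0,0],"claw":-1}]'; python3 go.py .43 .18 .285 0;  python3 go.py .424 .330 .285 0
```

```text
time: 6.2
position: [0.4546, 0.021, 0.165]
tool_rot: [3.141, 0.003, -0.0]
ft_force: [0.0, -1.3, -0.4]
grip_width: 0.317
grip_force: 30.0
time: 6.9
position: [0.4551, 0.0216, 0.2861]
tool_rot: [3.142, 0.003, 0.003]
ft_force: [0.8, 0.1, -4.2]
grip_width: 0.322
grip_force: 30.0
slide [-0.099 -0.634  0.004] ang [ 0.    -0.004  0.004] t 6.9 pos [0.4551 0.0216 0.2861] F [ 0.8  0.1 -4.2] j7 -1.6
slide [-0.122 -1.234  0.004] ang [ 0.    -0.004  0.004] t 6.9 pos [0.4551 0.0216 0.2861] F [ 0.8  0.1 -4.2] j7 -1.6
```

```bash
python3 -m inch '[{"slide":[-0.02,-0.1,0],"angular":[0,0,0],"claw":-1},{"slide":[-0.05,-0.22,0],"angular":[0,0,0],"claw":-1},{"slide":[-0.07,-0.36,0],"angular":[0,0,0],"claw":-1},{"slide":[-0.09,-0.5,0],"angular":[0,0,0],"claw":-1},{"slide":[-0.1,-0.63,0],"angular":[0,0,0],"claw":-1},{"slide":[-0.1,-0.75,0],"angular":[0,0,0],"claw":-1},{"slide":[-0.12,-0.87,0],"angular":[0,0,0],"claw":-1},{"slide":[-0.12,-0.98,0],"angular":[0,0,0],"claw":-1}]'; python3 go.py .424 .330 .285 0
```

```text
time: 7.7
position: [0.4223, 0.2674, 0.2835]
tool_rot: [3.141, 0.005, -0.005]
ft_force: [0.4, 0.2, -4.1]
grip_width: 0.315
grip_force: 30.0
slide [ 0.008 -0.25  -0.006] ang [0.002 0.006 0.006] t 7.7 pos [0.4223 0.2674 0.2835] F [ 0.4  0.2 -4.1] j7 -2.19
```

```bash
python3 -m inch '[{"slide":[0.005,-0.12,0],"angular":[0,0,0],"claw":-1},{"slide":[0.008,-0.2,0],"angular":[0,0,0],"claw":-1},{"slide":[0.008,-0.25,0],"angular":[0,0,0],"claw":-1},{"slide":[0.008,-0.25,0],"angular":[0,0,0],"claw":-1},{"slide":[0.008,-0.25,0],"angular":[0,0,0],"claw":-1}]'; python3 - <<'E'
from h import *
np.set_printoptions(precision=4,suppress=True)
for n in('scene','top'):
    im=cam(n);W=cloud(im).reshape(-1,3);np.savez(n+'2.npz',W=W);W=W[~np.isnan(W[:,0])]
    near=W[(abs(W[:,0]-.424)<.06)&(abs(W[:,1]-.33)<.06)&(W[:,2]>.06)&(W[:,2]<.2)]
    h=np.histogram(near[:,2],np.arange(.06,.21,.01))[0];print(n,h,near[:,2].min(), near[near[:,2]<.2].mean(0))
    w=W[(W[:,2]>.018)&(W[:,2]<.028)&(abs(W[:,0]-.424)<.1)&(abs(W[:,1]-.33)<.1)];print(cv2.minAreaRect(w[:,:2].astype(np.float32)))
    if n=='scene': cv2.imwrite('pics/e.png',cv2.resize(im['color'][100:230,240:400,::-1],(640,520)))
E
python3 go.py .424 .330 .172 0
```

```text
time: 8.2
position: [0.4255, 0.3279, 0.2837]
tool_rot: [3.14, 0.004, -0.004]
ft_force: [0.6, -1.0, -5.2]
grip_width: 0.32
grip_force: 30.0
scene [ 0  0  0  0  0  1 11 39 43 47 47 44 42 53] 0.1193432054127499 [0.4454 0.3054 0.1645]
((0.42517372965812683, 0.33018606901168823), (0.17363427579402924, 0.1726153939962387), 83.35774230957031)
top [ 0  0  0  0  0  0  0 13 14  7  5  4  2  3] 0.1309620090833039 [0.4079 0.2984 0.1529]
((0.4239206612110138, 0.3282007575035095), (0.1702675074338913, 0.16994227468967438), 84.04449462890625)
slide [-0.008 -0.012  0.449] ang [0.003 0.001 0.001] t 8.3 pos [0.4262 0.3273 0.2843] F [ 0.2  0.3 -4.3] j7 -2.37
```

View pics/e.png

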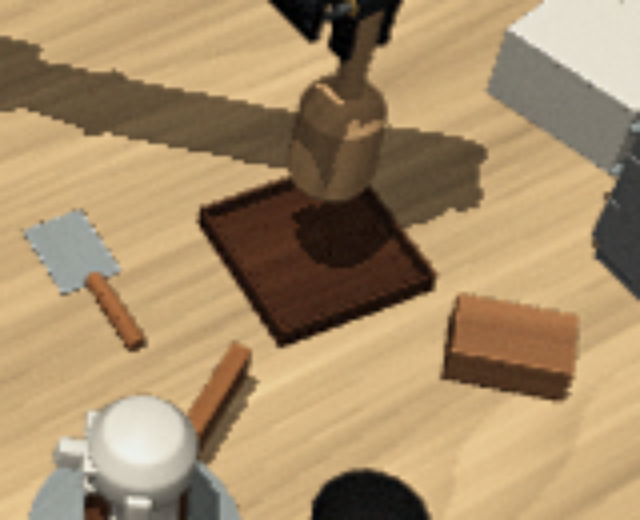

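The mallet hangs upright at crop (340,140), with its shadow on the tray floor. I'll lower it gently, checking the force as it goes.

```bash
python3 -m inch '[{"slide":[-0.006,-0.008,0.1],"angular":[0,0,0],"claw":-1},{"slide":[-0.006,-0.008,0.22],"angular":[0,0,0],"claw":-1},{"slide":[-0.006,-0.008,0.32],"angular":[0,0,0],"claw":-1},{"slide":[-0.006,-0.008,0.39],"angular":[0,0,0],"claw":-1},{"slide":[-0.006,-0.008,0.42],"angular":[0,0,0],"claw":-1},{"slide":[-0.006,-0.008,0.43],"angular":[0,0,0],"claw":-1},{"slide":[-0.006,-0.008,0.43],"angular":[0,0,0],"claw":-1}]'; python3 -m inch '[{"slide":[0,0,0.004],"angular":[0,0,0],"claw":-1},{"slide":[0,0,0.008],"angular":[0,0,0],"claw":-1},{"slide":[0,0,0.012],"angular":[0,0,0],"claw":-1},{"slide":[0,0,0.016],"angular":[0,0,0],"claw":-1},{"slide":[0,0,0.02],"angular":[0,0,0],"claw":-1},{"slide":[0,0,0.02],"angular":[0,0,0],"claw":-1}]'
```

```text
time: 9.0
position: [0.4251, 0.3305, 0.178]
tool_rot: [-3.142, -0.002, -0.001]
ft_force: [-0.3, 0.5, -4.3]
grip_width: 0.32
grip_force: 30.0
time: 9.6
position: [0.4244, 0.3306, 0.1723]
tool_rot: [3.141, 0.003, -0.001]
ft_force: [-0.4, 0.4, -3.4]
grip_width: 0.318
grip_force: 30.0
```

```bash
python3 -m inch '[{"slide":[0,0,0.004],"angular":[0,0,0],"claw":-1},{"slide":[0,0,0.008],"angular":[0,0,0],"claw":-1},{"slide":[0,0,0.008],"angular":[0,0,0],"claw":-1},{"slide":[0,0,0.008],"angular":[0,0,0],"claw":-1}]'
```

```text
time: 10.0
position: [0.4245, 0.3307, 0.1705]
tool_rot: [3.141, 0.003, -0.0]
ft_force: [-0.3, -0.1, -3.9]
grip_width: 0.316
grip_force: 30.0
```

```bash
python3 -m inch '[{"slide":[0,0,0.003],"angular":[0,0,0],"claw":-1},{"slide":[0,0,0.006],"angular":[0,0,0],"claw":-1},{"slide":[0,0,0.009],"angular":[0,0,0],"claw":-1},{"slide":[0,0,0.009],"angular":[0,0,0],"claw":-1},{"slide":[0,0,0.009],"angular":[0,0,0],"claw":-1}]'
```

```text
time: 10.5
position: [0.4255, 0.3311, 0.1701]
tool_rot: [-3.141, -0.002, -0.004]
ft_force: [-1.3, -1.2, 7.4]
grip_width: 0.317
grip_force: 30.0
```

Contact felt at +7 N. I'll release and rise straight up.

```bash
python3 -m inch '[{"slide":[0,0,-0.003],"angular":[0,0,0],"claw":-0.2},{"slide":[0,0,-0.003],"angular":[0,0,0],"claw":0},{"slide":[0,0,-0.003],"angular":[0,0,0],"claw":0.5},{"slide":[0,0,-0.003],"angular":[0,0,0],"claw":0.8},{"slide":[0,0,-0.003],"angular":[0,0,0],"claw":0.8},{"slide":[0,0,-0.003],"angular":[0,0,0],"claw":0.8},{"slide":[0,0,-0.003],"angular":[0,0,0],"claw":0.8}]'; python3 -m inch '[{"slide":[0,0,-0.1],"angular":[0,0,0],"claw":0.8},{"slide":[0,0,-0.25],"angular":[0,0,0],"claw":0.8},{"slide":[0,0,-0.4],"angular":[0,0,0],"claw":0.8},{"slide":[0,0,-0.5],"angular":[0,0,0],"claw":0.8},{"slide":[0,0,-0.5],"angular":[0,0,0],"claw":0.8}]'; python3 - <<'E'
from fit import *
Ws=[]
for n in('scene','top'):
    im=cam(n);W=cloud(im);Ws.append(W);print(n,fit([W]))
    P=W.reshape(-1,3)
    q=P[(np.hypot(P[:,0]-.4255,P[:,1]-.331)<.06)&(P[:,2]>.07)&(P[:,2]<.225)]
    for a,b in((.085,.11),(.12,.195),(.195,.225)):
        k=q[(q[:,2]>a)&(q[:,2]<b)];print(a,len(k),k.mean(0) if len(k) else '',k[:,2].max() if len(k) else '')
print(fit(Ws))
cv2.imwrite('pics/f.png',im['color'][:,:,::-1])
E
```

```text
time: 11.2
position: [0.4245, 0.3307, 0.169]
tool_rot: [3.142, 0.003, -0.0]
ft_force: [0.6, -0.0, 0.6]
grip_width: 0.848
grip_force: 0.0
time: 11.7
position: [0.4259, 0.3323, 0.2978]
tool_rot: [-3.138, -0.003, -0.009]
ft_force: [1.2, 0.0, -0.1]
grip_width: 0.902
grip_force: 0.0
scene (array([0.6166, 0.0029]), np.float64(119.62939115749974), 127, np.float64(-18.025130948464106), array([ 0.7593, -0.0432,  0.1763]), 38, np.float64(0.0006706981333071116))
0.085 219 [0.4352 0.3185 0.0999] 0.10998771801988172
0.12 112 [0.4307 0.3223 0.1591] 0.19427710190078706
0.195 59 [0.4279 0.3255 0.2076] 0.216699418155199
top (array([0.6143, 0.0008]), np.float64(120.69399022644595), 190, np.float64(-17.55036471462081), array([ 0.7557, -0.0442,  0.1779]), 48, np.float64(0.0007734285279143825))
0.085 135 [0.4187 0.304  0.0959] 0.10604125975658074
0.12 0  
0.195 1 [0.4231 0.3412 0.205 ] 0.20498025526056285
(array([0.6155, 0.0017]), np.float64(120.36690382795415), 316, np.float64(-17.71754617486451), array([ 0.7582, -0.0435,  0.1768]), 48, np.float64(0.001356439229639168))
```

The mallet stands in the tray: the handle top reads about 0.21 m, over the tray centre. Now I'll close the fingers and go to the clockwise side of the lever, turning the tool to yaw 120°.

```bash
python3 -m inch '[{"slide":[0.15,0.05,-0.05],"angular":[0,0,-0.28],"claw":-1},{"slide":[0.3,0.2,-0.05],"angular":[0,0,-0.56],"claw":-1},{"slide":[0.45,0.35,-0.05],"angular":[0,0,-0.84],"claw":-1},{"slide":[0.6,0.5,-0.05],"angular":[0,0,-1],"claw":-1},{"slide":[0.6,0.5,-0.05],"angular":[0,0,-1],"claw":-1}]'; python3 go.py .6 .175 .3 60
```

```text
time: 12.3
position: [0.5791, 0.1978, 0.303]
tool_rot: [3.035, 0.801, -0.006]
ft_force: [-0.4, 0.0, -0.1]
grip_width: 0.535
grip_force: 0.0
slide [0.028 0.121 0.012] ang [ 0.     0.009 -1.015] t 12.3 pos [0.5791 0.1978 0.303 ] F [-0.4  0.  -0.1] j7 -1.63
```

```bash
python3 -m inch '[{"slide":[0.03,0.12,0],"angular":[0,0,-0.28],"claw":-1},{"slide":[0.03,0.12,0],"angular":[0,0,-0.56],"claw":-1},{"slide":[0.03,0.12,0],"angular":[0,0,-0.84],"claw":-1},{"slide":[0.03,0.12,0],"angular":[0,0,-1],"claw":-1},{"slide":[0.03,0.12,0],"angular":[0,0,-1],"claw":-1}]'; python3 -m inch '[{"slide":[0,0,0],"angular":[0,0,-0.28],"claw":-1},{"slide":[0,0,0],"angular":[0,0,-0.56],"claw":-1},{"slide":[0,0,0],"angular":[0,0,-0.84],"claw":-1},{"slide":[0,0,0],"angular":[0,0,-1],"claw":-1},{"slide":[0,0,0],"angular":[0,0,-1],"claw":-1}]';python3 -m inch '[{"slide":[0,0,0],"angular":[0,0,-0.28],"claw":-1},{"slide":[0,0,0],"angular":[0,0,-0.56],"claw":-1},{"slide":[0,0,0],"angular":[0,0,-0.84],"claw":-1},{"slide":[0,0,0],"angular":[0,0,-1],"claw":-1},{"slide":[0,0,0],"angular":[0,0,-1],"claw":-1}]'; python3 go.py .585 .17 .048 120
```

```text
time: 12.8
position: [0.5955, 0.1839, 0.3047]
tool_rot: [-2.718, -1.573, 0.004]
ft_force: [-0.1, 0.6, 0.6]
grip_width: 0.079
grip_force: 0.0
time: 13.3
position: [0.5958, 0.1839, 0.3054]
tool_rot: [-2.22, -2.221, 0.002]
ft_force: [-0.1, -0.2, 0.2]
grip_width: 0.007
grip_force: 0.0
time: 13.8
position: [0.5961, 0.1839, 0.3058]
tool_rot: [-1.572, -2.719, 0.001]
ft_force: [-0.4, 0.4, -0.2]
grip_width: 0.006
grip_force: 0.0
slide [-0.026 -0.065  1.031] ang [-0.002 -0.001 -0.002] t 13.8 pos [0.5961 0.1839 0.3058] F [-0.4  0.4 -0.2] j7 -0.15
```

```bash
python3 -m inch '[{"slide":[-0.026,-0.065,0.2],"angular":[0,0,0],"claw":-1},{"slide":[-0.026,-0.065,0.4],"angular":[0,0,0],"claw":-1},{"slide":[-0.026,-0.065,0.6],"angular":[0,0,0],"claw":-1},{"slide":[-0.026,-0.065,0.8],"angular":[0,0,0],"claw":-1},{"slide":[-0.026,-0.065,0.92],"angular":[0,0,0],"claw":-1},{"slide":[-0.026,-0.065,1],"angular":[0,0,0],"claw":-1},{"slide":[-0.026,-0.065,1],"angular":[0,0,0],"claw":-1}]'; cat > arc.py <<'E'
# rows for pushing the lever: contact lever angle th, radius r, pusher offset 25 mm on the cw side, yaw = th+sk
import sys
from h import *
C=np.array([.6155,.0017]);s=ctrl.get_state();M=R.from_rotvec(s['tool_rot']);r=float(sys.argv[1])
for a in sys.argv[2:]:
    th,yaw=map(float,a.split(','));t=np.radians(th)
    p=np.r_[C+r*np.array([np.cos(t),np.sin(t)])+.025*np.array([np.sin(t),-np.cos(t)]),.05]
    T=R.from_euler('z',yaw,degrees=True)*R.from_euler('x',180,degrees=True)
    print(a,np.round(p,3),'slide',np.round(M.inv().apply(p-s['position'])/.25,3),'ang',np.round((M.inv()*T).as_rotvec(degrees=True)/30,3))
v=s['position'][:2]-C;u=np.degrees(np.arctan2(v[1],v[0]));rr=np.hypot(*v)
print('t',s['time'],'F',np.round(s['ft_force'],1),'r',rr,'lever angle if touching',u%360+np.degrees(np.arcsin(.025/rr)),'j7',s['joint_positions'][6])
E
python3 arc.py .155 120,120 125,125 130,130 135,135 140,140 145,145
```

```text
time: 14.5
position: [0.5838, 0.1692, 0.0539]
tool_rot: [-1.57, -2.718, 0.005]
ft_force: [0.4, -0.8, -0.7]
grip_width: 0.004
grip_force: 0.0
120,120 [0.56  0.148 0.05 ] slide [-0.024 -0.125  0.016] ang [-0.009 -0.002 -0.001]
125,125 [0.547 0.143 0.05 ] slide [-0.017 -0.18   0.016] ang [-0.009 -0.002 -0.167]
130,130 [0.535 0.137 0.05 ] slide [-0.016 -0.234  0.017] ang [-0.009 -0.003 -0.334]
135,135 [0.524 0.129 0.05 ] slide [-0.019 -0.289  0.017] ang [-0.009 -0.003 -0.501]
140,140 [0.513 0.12  0.05 ] slide [-0.027 -0.343  0.017] ang [-0.008 -0.004 -0.667]
145,145 [0.503 0.111 0.05 ] slide [-0.04  -0.397  0.017] ang [-0.008 -0.004 -0.834]
t 14.5 F [ 0.4 -0.8 -0.7] r 0.1704920319235036 lever angle if touching 109.13938245142378 j7 -0.25199822910457753
```

```bash
python3 -m inch '[{"slide":[-0.024,-0.06,0.016],"angular":[0,0,0],"claw":-1},{"slide":[-0.024,-0.1,0.016],"angular":[0,0,0],"claw":-1},{"slide":[-0.024,-0.125,0.016],"angular":[0,0,0],"claw":-1},{"slide":[-0.02,-0.15,0.016],"angular":[0,0,-0.08],"claw":-1},{"slide":[-0.017,-0.18,0.016],"angular":[0,0,-0.167],"claw":-1},{"slide":[-0.016,-0.207,0.016],"angular":[0,0,-0.25],"claw":-1},{"slide":[-0.016,-0.234,0.016],"angular":[0,0,-0.334],"claw":-1},{"slide":[-0.019,-0.289,0.016],"angular":[0,0,-0.5],"claw":-1},{"slide":[-0.027,-0.343,0.016],"angular":[0,0,-0.667],"claw":-1},{"slide":[-0.04,-0.397,0.016],"angular":[0,0,-0.834],"claw":-1}]'; python3 arc.py .155 150,150 155,153 160,156 165,160 170,164 175,168 180,172
```

```text
time: 15.5
position: [0.5057, 0.1128, 0.0544]
tool_rot: [0.935, 2.996, 0.004]
ft_force: [1.0, 1.6, 1.1]
grip_width: 0.006
grip_force: 1.2
150,150 [0.494 0.101 0.05 ] slide [ 0.012 -0.067  0.017] ang [ 0.007  0.005 -0.155]
155,153 [0.486 0.09  0.05 ] slide [ 0.014 -0.122  0.017] ang [ 0.007  0.005 -0.255]
160,156 [0.478 0.078 0.05 ] slide [ 0.011 -0.176  0.017] ang [ 0.007  0.005 -0.355]
165,160 [0.472 0.066 0.05 ] slide [ 0.004 -0.23   0.017] ang [ 0.006  0.006 -0.489]
170,164 [0.467 0.053 0.05 ] slide [-0.009 -0.284  0.016] ang [ 0.006  0.006 -0.622]
175,168 [0.463 0.04  0.05 ] slide [-0.026 -0.336  0.016] ang [ 0.006  0.006 -0.755]
180,172 [0.46  0.027 0.05 ] slide [-0.047 -0.386  0.016] ang [ 0.006  0.006 -0.889]
t 15.5 F [1.  1.6 1.1] r 0.1561960242613264 lever angle if touching 143.85185515538734 j7 0.2109236361557495
```

```bash
python3 -m inch '[{"slide":[0.007,-0.03,0],"angular":[0,0,-0.08],"claw":-1},{"slide":[0.012,-0.067,0],"angular":[0,0,-0.155],"claw":-1},{"slide":[0.014,-0.122,0],"angular":[0,0,-0.255],"claw":-1},{"slide":[0.011,-0.176,0],"angular":[0,0,-0.355],"claw":-1},{"slide":[0.004,-0.23,0],"angular":[0,0,-0.489],"claw":-1},{"slide":[-0.009,-0.284,0],"angular":[0,0,-0.622],"claw":-1},{"slide":[-0.026,-0.336,0],"angular":[0,0,-0.755],"claw":-1},{"slide":[-0.047,-0.386,0],"angular":[0,0,-0.889],"claw":-1},{"slide":[-0.047,-0.386,0],"angular":[0,0,-0.889],"claw":-1}]'; python3 arc.py .155 185,176 190,180 195,184 200,188 205,192 210,196 215,200
```

```text
time: 16.4
position: [0.4598, 0.0241, 0.0534]
tool_rot: [0.229, 3.131, -0.004]
ft_force: [0.4, 0.5, 0.2]
grip_width: 0.005
grip_force: 0.0
185,176 [0.459 0.013 0.05 ] slide [-0.003 -0.044  0.014] ang [-0.004  0.004 -0.145]
190,180 [ 0.459 -0.001  0.05 ] slide [-0.009 -0.099  0.014] ang [-0.005  0.004 -0.279]
195,184 [ 0.459 -0.014  0.05 ] slide [-0.02  -0.152  0.014] ang [-0.005  0.003 -0.412]
200,188 [ 0.461 -0.028  0.05 ] slide [-0.036 -0.205  0.014] ang [-0.005  0.003 -0.545]
205,192 [ 0.464 -0.041  0.05 ] slide [-0.056 -0.256  0.014] ang [-0.005  0.003 -0.679]
210,196 [ 0.469 -0.054  0.05 ] slide [-0.081 -0.304  0.015] ang [-0.005  0.003 -0.812]
215,200 [ 0.474 -0.067  0.05 ] slide [-0.11  -0.351  0.015] ang [-0.005  0.003 -0.945]
t 16.4 F [0.4 0.5 0.2] r 0.15732692045544097 lever angle if touching 180.94995534354993 j7 0.9291341926874525
```

```bash
python3 -m inch '[{"slide":[-0.003,-0.044,0],"angular":[0,0,-0.145],"claw":-1},{"slide":[-0.009,-0.099,0],"angular":[0,0,-0.279],"claw":-1},{"slide":[-0.02,-0.152,0],"angular":[0,0,-0.412],"claw":-1},{"slide":[-0.036,-0.205,0],"angular":[0,0,-0.545],"claw":-1},{"slide":[-0.056,-0.256,0],"angular":[0,0,-0.679],"claw":-1},{"slide":[-0.068,-0.28,0],"angular":[0,0,-0.745],"claw":-1},{"slide":[-0.081,-0.304,0],"angular":[0,0,-0.812],"claw":-1},{"slide":[-0.095,-0.328,0],"angular":[0,0,-0.88],"claw":-1},{"slide":[-0.11,-0.351,0],"angular":[0,0,-0.945],"claw":-1},{"slide":[-0.11,-0.351,0],"angular":[0,0,-0.945],"claw":-1}]'; python3 arc.py .155 218,203 221,206 223,206 225,206 227,206 ; python3 - <<'E'
from fit import *
im=cam('scene');W=cloud(im)
cv2.imwrite('pics/g.png',cv2.resize(im['color'][150:290,190:350,::-1],(640,560)))
print(fit([W]))
E
```

```text
time: 17.4
position: [0.4746, -0.0649, 0.0531]
tool_rot: [-0.546, 3.093, -0.0]
ft_force: [-0.3, -0.1, -0.8]
grip_width: 0.003
grip_force: 0.0
218,203 [ 0.478 -0.074  0.05 ] slide [-0.    -0.039  0.012] ang [-0.     0.002 -0.099]
221,206 [ 0.482 -0.081  0.05 ] slide [-0.006 -0.071  0.012] ang [-0.     0.002 -0.199]
223,206 [ 0.485 -0.086  0.05 ] slide [-0.011 -0.093  0.012] ang [-0.     0.002 -0.199]
225,206 [ 0.488 -0.09   0.05 ] slide [-0.016 -0.114  0.012] ang [-0.     0.002 -0.199]
227,206 [ 0.492 -0.095  0.05 ] slide [-0.023 -0.135  0.012] ang [-0.     0.002 -0.199]
t 17.4 F [-0.3 -0.1 -0.8] r 0.15582224780084766 lever angle if touching 214.52921760077578 j7 1.554167869384288
(array([0.616 , 0.0027]), np.float64(214.43391699466054), 111, np.float64(-17.77676510565666), array([ 0.7593, -0.0435,  0.1765]), 34, np.float64(0.0008470400189696807))
```

View pics/g.png

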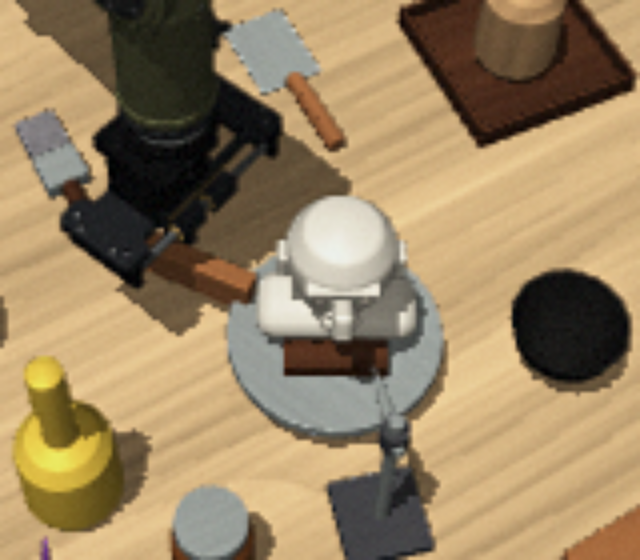

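The picture shows the nose side at about (343,310) still short of the needle tip at (378,370), and the mallet upright in the tray. The lever measures 214.4°, so I'll finish slowly to 227.3°.

```bash
python3 -m inch '[{"slide":[0,-0.02,0],"angular":[0,0,-0.05],"claw":-1},{"slide":[0,-0.039,0],"angular":[0,0,-0.1],"claw":-1},{"slide":[-0.003,-0.055,0],"angular":[0,0,-0.15],"claw":-1},{"slide":[-0.006,-0.071,0],"angular":[0,0,-0.2],"claw":-1},{"slide":[-0.011,-0.093,0],"angular":[0,0,-0.2],"claw":-1},{"slide":[-0.014,-0.105,0],"angular":[0,0,-0.2],"claw":-1},{"slide":[-0.016,-0.114,0],"angular":[0,0,-0.2],"claw":-1},{"slide":[-0.02,-0.126,0],"angular":[0,0,-0.2],"claw":-1},{"slide":[-0.023,-0.136,0],"angular":[0,0,-0.2],"claw":-1},{"slide":[-0.023,-0.136,0],"angular":[0,0,-0.2],"claw":-1}]'; python3 arc.py .155 228,206; python3 - <<'E'
from fit import *
for n in('scene','top'): print(fit([cloud(cam(n))]))
E
```

```text
time: 18.45
position: [0.4912, -0.0956, 0.0525]
tool_rot: [0.71, -3.06, 0.001]
ft_force: [-0.5, 0.6, -0.4]
grip_width: 0.004
grip_force: 0.2
228,206 [ 0.493 -0.097  0.05 ] slide [-0.005 -0.008  0.01 ] ang [-0.001 -0.     0.004]
t 18.45 F [-0.5  0.6 -0.4] r 0.15788427396417817 lever angle if touching 227.15414406525383 j7 1.6853791521887933
(array([0.6163, 0.0027]), np.float64(227.10596051165464), 109, np.float64(-17.879186179919472), array([ 0.7593, -0.0434,  0.1769]), 34, np.float64(0.0010109549573572231))
(array([0.6146, 0.0012]), np.float64(269.5563754864533), 3, np.float64(-17.782709463290526), array([ 0.7555, -0.0444,  0.1788]), 45, np.float64(0.001448861476861738))
```

The lever reads 227.1° against a target of 227.2°. I'll back off clockwise, lift straight up and check.

```bash
python3 -m inch '[{"slide":[0,0.04,0],"angular":[0,0,0],"claw":-1},{"slide":[0,0.1,0],"angular":[0,0,0],"claw":-1},{"slide":[0,0.14,0],"angular":[0,0,0],"claw":-1},{"slide":[0,0.14,-0.15],"angular":[0,0,0],"claw":-1},{"slide":[0,0.14,-0.35],"angular":[0,0,0],"claw":-1},{"slide":[0,0.14,-0.55],"angular":[0,0,0],"claw":-1},{"slide":[0,0.14,-0.75],"angular":[0,0,0],"claw":-1},{"slide":[0,0.14,-0.95],"angular":[0,0,0],"claw":-1},{"slide":[0,0.14,-1],"angular":[0,0,0],"claw":-1},{"slide":[0,0.14,-1],"angular":[0,0,0],"claw":-1}]'; python3 -m inch '[{"slide":[0,0.2,-0.1],"angular":[0,0,0],"claw":-1},{"slide":[0,0.4,-0.1],"angular":[0,0,0],"claw":-1},{"slide":[0,0.4,-0.1],"angular":[0,0,0],"claw":-1},{"slide":[0,0.4,-0.1],"angular":[0,0,0],"claw":-1},{"slide":[0,0.4,-0.1],"angular":[0,0,0],"claw":-1}]'; python3 - <<'E'
from fit import *
for n in('scene','top'):
    im=cam(n);print(fit([cloud(im)]))
    if n=='scene': cv2.imwrite('pics/i.png',cv2.resize(im['color'][110:290,190:390,::-1],(640,576)))
E
```

```text
time: 19.55
position: [0.4765, -0.0632, 0.3038]
tool_rot: [-0.71, 3.059, -0.008]
ft_force: [-0.2, 0.0, 0.6]
grip_width: 0.008
grip_force: 0.0
time: 20.05
position: [0.4306, 0.0272, 0.3255]
tool_rot: [0.715, -3.056, -0.002]
ft_force: [-0.3, -1.1, -0.6]
grip_width: 0.004
grip_force: 0.0
(array([0.6159, 0.0028]), np.float64(227.25082250301395), 171, np.float64(-17.845084272208755), array([ 0.7596, -0.0436,  0.1768]), 35, np.float64(0.0008486882902585995))
(array([0.6142, 0.0006]), np.float64(227.78629619865825), 146, np.float64(-17.44585814201633), array([ 0.7555, -0.0444,  0.178 ]), 27, np.float64(0.0011001350203554766))
```

View pics/i.png

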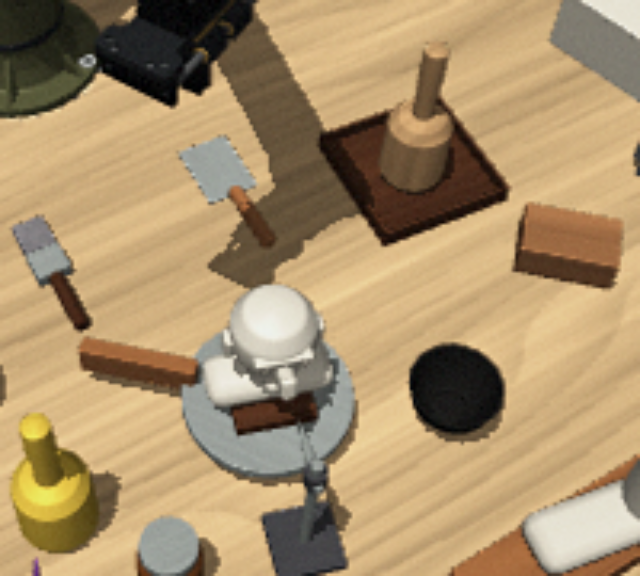

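The mallet stands upright in the tray at (417,150), the nose at (287,382) points along the needle at (305,430), and the arm is clear of everything. Both views put the lever within about 0.5° of its target.

```bash
python3 -c "
from bench import ctrl
print(ctrl.close_job())"
```

```text
the job is handed in; nothing more can be done
None
```

I handed the job in at about 20 s: the mallet stands upright in the tray, the lever reads within about 0.5° of where the nose meets the needle's line, and the robot is clear; no verdict was returned.

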